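# Stand the toppled bottle back up on its wooden stand

### The job

The amber glass bottle has toppled over and rolled up against the low white guard strip, too close to get fingers round it. Ease it a couple of centimetres clear of the strip along its whole length while it still lies on the ledge, then stand it upright, lid up, wholly on the round wooden stand, setting it down gently. Leave the mug, the soap dish and the jug where they are.

Things in the scene. Friction and masses are not known exactly. Their poses are not given: they have to be found in the camera images.
- bottle: Closed amber glass bottle, 165 mm tall, about 0.24 kg. Body: ten-sided prism, 58 mm across corners (55 across flats), 105 mm tall; a 17 mm shoulder narrows to 32 mm; then a fixed round aluminium lid, 34 mm diameter, from 127 to 165 mm. Origin: centre of underside, z axis towards the lid. Starts lying, axis 27.6 mm high, parallel to the strip, 1 mm from it. Rolls on if moved faster than 0.1 m/s.
- lid_mid (a point): Middle of the bottle's lid on the bottle's axis, 146 mm from its underside (19 mm from its top). Same axes as the bottle.
- strip: Guard strip: upright strip of white acrylic fixed to the ledge, 340 mm long (along its y), 42 mm high, 8 mm thick (along its x). Origin at the centre of its underside; the bottle lies on its -x side, the robot's side, with its lid towards the strip's +y. Two 4 mm thick steel feet on its +x side.
- stand: Round wooden stand fixed to the ledge: flat disc 110 mm in diameter, 10 mm high, origin at the centre of its underside.
- mug: Plastic mug, open end up, rim diameter 76 mm, 90 mm high, with a handle towards its +y; origin at the centre of its underside. Leave alone.
- soap_dish: White ceramic soap dish with a bar of soap, 85 (x) by 120 (y) mm, 28 mm high with the soap; origin at the centre of its underside. Leave alone.
- jug: Steel jug, 112 mm at its widest, 150 mm high, with a handle reaching 95 mm from its axis towards its +y; origin at the centre of its underside. Leave alone.
- cabinet: Small white cabinet with a blue sliding door, fixed to the ledge, 150 (x) by 300 (y) mm, 260 mm high; origin at the centre of its underside; the door is on its -x side. Not needed.
Things that resemble listed ones, but are neither listed nor needed, are in the scene too. Of the things like the bottle, leave any that is blue; of the rest the smaller one is meant.

How it is judged:
By the outcome, as a careful person would: the job done as asked, in the order asked, and still so for the second after the job is handed in, with the robot touching nothing.
It also fails if it takes over 58 s, if anything falls off the work surface, if the arm or the gripper's body presses on something with over 40 N, if the wrist force passes 120 N, or if a joint passes its speed limit or range.

### The arm

A 6-joint arm with a two-finger parallel gripper is mounted at the origin on the work surface. World frame = base frame: x ahead of the robot, y to its left, z up, the work surface at z = 0. Lengths are in m, angles in rad, forces in N, time in s.
With the tool pointing down it reaches from about 0.375 to 0.9 m from the base axis. Payload 3.1 kg.
Tool frame: the origin (TCP) lies between the finger pads; the fingertips stand 8 mm ahead of it and the grasp point (between the pads) lies 11 mm behind it; z points along the fingers, y is the line along which they close (so a half turn about z gives the same grasp; the last joint's range is limited). The gripper opens to 87 mm and grips with 3 to 60 N. Pads are 19 mm wide; open, the fingers measure 117 mm over their backs; the gripper's body (75 mm by 190 mm) begins 51 mm behind the grasp point.
Start: joints at [1.085, 0.527, 1.433, -0, 1.181, -0.178], TCP at [0.189, 0.596, 0.231] pointing down, gripper open.
Joint ranges: [-3.08, 3.08], [-0.75, 2.2], [0.22, 2.44], [-1.43, 4.57], [0, 2.65], [-2.85, 2.85]. Speed limits (rad/s): [2.79, 2.79, 3.14, 3.14, 3.14, 3.14].

### API

Orientations are given as a unit quaternion [x, y, z, w].
In Python, from rig import robot gives the robot as it stands.
- The arm moves only by the tool move_arm, never from a script. Its argument "motion" is text: rows parted by semicolons, each of 5 numbers parted by spaces: the opening, from -1 (shut) to 1 (fully open), then the shift along the tool's x, y, z normalised to -1 to 1, where 1 is 0.2 m, then the turn about the tool's z normalised to -1 to 1, where 1 is pi rad. A call has 1 to 12 rows; each row is the pose to reach, as a shift and turn from the pose commanded when the call began, along the tool's axes at that moment, turning the shorter way round; what a row does not reach only later rows make up. A row lasts 1/12 s, in which the tool goes at most 41.7 mm and 7.16 degrees, less where a joint would pass 70% of its speed; a pose out of reach is approached as far as the arm can. A call with a number of a shift or a turn outside -1 to 1 is refused whole. A call with a gripper value outside its range is refused whole. The fingers move at their own pace and stop on an object; "newtons" is the grip in N (left out, the last holds). Time passes only in rows, so rows that repeat a pose let the fingers close. It gives the time, the measured TCP pose, the force, the opening and the grip force at its end, in the units of the state.
- robot.get_obs(): the state, without advancing time (a new reading comes with each control period).
- robot.camera(name): name is "scene" or "top"; returns (picture, depth): 420x560x3 uint8, red, green, blue; 420x560 float32, m along the optical axis (not along the pixel's ray), 0 where there is no reading.
- robot.camera_model(name): a dict with "mtx" (3x3 intrinsics, pixels), "D" ([k1, k2, p1, p2, k3] as OpenCV has them; the pictures are not rectified), "position" and "attitude" of the camera in the world. Camera axes: x right, y down, z forward; pixel columns grow to the right and rows downward; lengths in m; the calibration is good to about 2 mm. A picture is of the moment at which its call begins. camera_model takes no time and is no camera call.
- robot.hand_in(): hands the job in; it is judged then, once.
The state is a dict: "time": time; "q": joint angles; "joint_velocities": joint speeds; "joint_torque": joint torques, N m; "position": TCP position; "tool_rot": TCP orientation; "ft_force": force on the tool from outside, world axes, zero at the start; "moment": the same for the moment, N m; "grip_width": finger opening in m; "grip_force": force on a finger pad.
Only numpy, scipy, OpenCV 4.12 (cv2) and the standard library are available. Lean on these libraries where they do the work, as an engineer would, in place of code of your own. Each camera call takes 0.05 s, during which the arm holds its last target. There are 200 camera calls.

## Working session

There is one attempt and no reset: what is moved stays moved. The work goes in short steps, Python scripts to look and compute and a tool call to move; the robot and the scene stay as the last step left them, time stands still between calls to the robot, and variables do not carry over. Pictures are saved under pics/ and viewed, at most 10 in all, crops included, and the job is handed in when it is done.

Besides the shell and the picture viewer there is one more tool, called after "Emit:" as name(argument=value, ...), one argument or row to a line, values as JSON. move_arm: Moves the arm, as the interface text tells. Its arguments: {"type":"object","properties":{"motion":{"type":"string"},"newtons":{"type":"number"}},"required":["motion"]}

```bash
mkdir -p pics
cat > h.py <<'E'
import numpy as np, cv2
from rig import robot
from scipy.spatial.transform import Rotation as R
def cam(n):
    im,d=robot.camera(n); m=robot.camera_model(n); return im,d,m
def rot(m):
    a=np.array(m["attitude"],float)
    return a if a.shape==(3,3) else R.from_quat(a).as_matrix()
def cloud(d,m):
    h,w=d.shape; u,v=np.meshgrid(np.arange(w),np.arange(h))
    p=cv2.undistortPoints(np.stack([u,v],-1).reshape(-1,1,2).astype(np.float64),np.array(m["mtx"],float),np.array(m["D"],float)).reshape(h,w,2)
    c=np.dstack([p[...,0]*d,p[...,1]*d,d])
    P=c@rot(m).T+np.array(m["position"]); P[d==0]=np.nan; return P
E
python3 - <<'E'
from h import *
for n in("scene","top"):
    im,d,m=cam(n); np.savez(f"pics/{n}0.npz",im=im,P=cloud(d,m)); cv2.imwrite(f"pics/{n}0.png",im[...,::-1])
    print(n,m["position"],m["attitude"],np.array(m["mtx"])[0,0])
print(robot.get_obs())
E
```

```text
scene [1.69135677 0.79067031 1.13023353] [ 0.44294552  0.7869242  -0.38042204 -0.19957113] 476.23275638933757
top [0.38857407 0.10267342 1.54720723] [ 0.71174367 -0.69866185  0.05413969 -0.04859487] 520.0171564117197
{'time': 0.1, 'q': array([ 1.08552625e+00,  5.28425617e-01,  1.43378702e+00, -8.24567886e-06,
        1.18141774e+00, -1.78529162e-01]), 'joint_velocities': array([ 0.00061797, -0.00248186, -0.00258102, -0.00097596, -0.00119921,
        0.00097858]), 'joint_torque': array([ 2.02911592e-04, -4.40987778e+01, -1.77151966e+01,  6.35267026e-02,
        5.33903867e-02, -3.30845376e-05]), 'position': array([0.18839996, 0.59523711, 0.22963319]), 'tool_rot': array([ 1.52768258e-01,  9.88261515e-01, -9.64501826e-04, -3.28381627e-04]), 'ft_force': array([ 0.47814214, -0.90190022, -0.45196232]), 'moment': array([-0.05080374, -0.02366557,  0.04547482]), 'grip_force': 0.0, 'grip_width': 0.08734158440023167}
```

View pics/scene0.png

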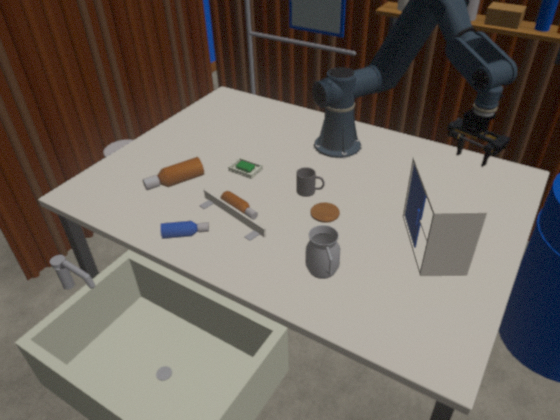

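View pics/top0.png

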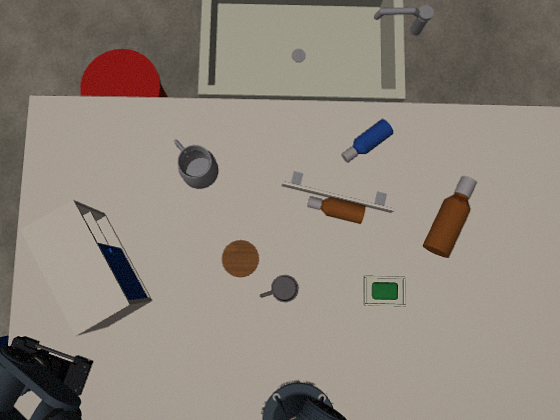

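Top view candidates: small amber bottle at (338,209), large amber bottle at (450,217), blue bottle at (370,139). The small amber one is meant: it isn't blue, it is the smaller of the amber ones, and it lies by the strip (282,183)-(392,210) with its lid at (314,203). The stand is at (240,258), the mug at (284,288), the jug at (198,166), the soap dish at (384,291) and the cabinet on the left. I'll confirm in a crop and measure.

Run:
```python
from h import *
z=np.load("pics/top0.npz"); im,P=z["im"],z["P"]
c=im[150:330,160:420]; cv2.imwrite("pics/crop1.png",cv2.resize(c[...,::-1],None,fx=3,fy=3,interpolation=cv2.INTER_CUBIC))
def rep(n,Q): 
    r=cv2.minAreaRect(Q[:,:2].astype(np.float32)); print(n,len(Q),"mean",Q.mean(0).round(4),"rect",np.round(r[0],4),np.round(r[1],4),round(r[2],2),"zmax",np.percentile(Q[:,2],98).round(4))
for n,wins in (("top",dict(bottle=(305,370,190,226),stand=(218,264,236,282),mug=(255,302,272,305),jug=(170,222,135,192),soap=(358,410,272,310),big=(418,480,172,262),blue=(338,398,115,165))),
):
    for k,(a,b,c,e) in wins.items():
        Q=P[c:e,a:b].reshape(-1,3); col=im[c:e,a:b].reshape(-1,3).astype(int)
        ok=np.isfinite(Q[:,0])&(Q[:,2]>.005)
        if k in("bottle",): 
            am=ok&(col[:,0]-col[:,2]>40); rep("bottle amber",Q[am])
            st=ok&~am&(Q[:,2]>.03); rep("other>3cm",Q[st])
        else: rep(k,Q[ok])
E=(P[170:220,275:400]); Q=E.reshape(-1,3); col=im[170:220,275:400].reshape(-1,3).astype(int)
ok=(Q[:,2]>.034)&(Q[:,2]<.05)&(col.min(1)>140); rep("strip top",Q[ok])
t=P[330:400,330:400].reshape(-1,3); print("table z",np.nanmedian(t[:,2]))
s=np.load("pics/scene0.npz"); im,P=s["im"],s["P"]
col=im.astype(int); fin=np.isfinite(P[...,0])
am=fin&(col[...,0]-col[...,2]>40)&(P[...,2]>.003)&(P[...,2]<.1)
M=np.zeros(am.shape,bool); M[185:222,215:262]=1; rep("bottle scene",P[am&M])
M[:]=0;M[200:225,305:345]=1; rep("stand scene",P[am&M])
M[:]=0;M[185:235,195:268]=1; rep("strip scene",P[M&fin&(P[...,2]>.037)&(P[...,2]<.05)&(col.min(2)>120)])
```

```text
bottle amber 751 mean [ 0.6003 -0.1203  0.0503] rect [ 0.6025 -0.1184] [0.125  0.0529] 76.64 zmax 0.061
other>3cm 396 mean [ 0.6308 -0.0856  0.0407] rect [ 0.6141 -0.1023] [0.188  0.0687] 76.7 zmax 0.0492
stand 1114 mean [0.4556 0.1788 0.0105] rect [0.4557 0.1766] [0.1325 0.1335] 1.13 zmax 0.0175
mug 555 mean [0.3697 0.0552 0.0348] rect [0.3714 0.0643] [0.0928 0.1352] 0.97 zmax 0.0948
jug 1459 mean [0.7196 0.3091 0.0754] rect [0.7413 0.3199] [0.1738 0.1546] 0.81 zmax 0.1531
soap 1146 mean [ 0.3697 -0.2452  0.0194] rect [ 0.3694 -0.2459] [0.1076 0.1521] 0.73 zmax 0.0334
big 2489 mean [ 0.5805 -0.4304  0.0576] rect [ 0.5942 -0.4464] [0.1885 0.278 ] 88.58 zmax 0.0847
blue 1224 mean [ 0.8154 -0.1989  0.0384] rect [ 0.8256 -0.2036] [0.1559 0.1851] 0.96 zmax 0.0614
strip top 226 mean [ 0.6437 -0.1042  0.0427] rect [ 0.6431 -0.1067] [0.3396 0.0078] 77.3 zmax 0.0485
table z 0.00012734457726970572
bottle scene 282 mean [ 0.612  -0.1185  0.0514] rect [ 0.6069 -0.1235] [0.1302 0.047 ] 78.53 zmax 0.0603
stand scene 427 mean [0.4581 0.1773 0.0112] rect [0.4573 0.1776] [0.109  0.1043] 24.71 zmax 0.0168
strip scene 235 mean [ 0.6717 -0.1015  0.0433] rect [ 0.6411 -0.1113] [0.2337 0.2552] 29.04 zmax 0.0481
```

View pics/crop1.png

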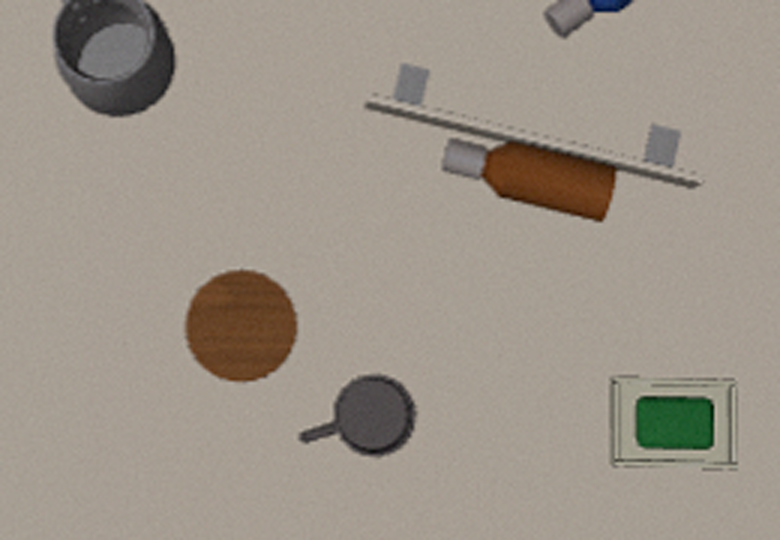

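The crop confirms it: the small amber bottle lies against the strip, lid at crop (465,158), underside at (607,195). The large amber and blue ones are elsewhere.

Plan:
1. Push the bottle from above the strip with two parted fingertips.
2. Pinch the lid lightly.
3. Swing it upright about its bottom edge.
4. Carry it to the stand.

```bash
cat >> h.py <<'E'
S=np.array([.643,-.1055]); A=np.radians(-12.7); ux=np.array([np.cos(A),np.sin(A)]); uy=np.array([-np.sin(A),np.cos(A)])
def W(u,s): return S+u*ux+s*uy
def go(xy,z,yaw=None,label=""):
    o=robot.get_obs(); r=R.from_quat(o["tool_rot"]); M=r.as_matrix(); p=np.array(o["position"])
    d=M.T@(np.array([*xy,z])-p)/.2; ty=np.degrees(np.arctan2(M[1,1],M[0,1])); t=0
    if yaw is not None: t=-((yaw-ty+180)%360-180)/180
    print(label,"shift",d.round(3),"turn",round(t,3),"tooly",ty.round(1),"pos",p.round(4),"t",o["time"],"q6",o["q"][5].round(2))
E
python3 - <<'E'
from h import *
go(W(.02,-.0275),.43,77.3)
z=np.load("pics/top0.npz"); P=z["P"]; Q=P[190:340,10:160].reshape(-1,3); Q=Q[(Q[:,2]>.24)&(Q[:,2]<.27)]
print("cabinet",cv2.minAreaRect(Q[:,:2].astype(np.float32)))
E
```

```text
shift [-3.336 -2.784 -0.997] turn -0.027 tooly 72.4 pos [0.1884 0.5952 0.2296] t 0.1 q6 -0.18
cabinet ((0.417522132396698, 0.575079083442688), (0.3036336600780487, 0.15355700254440308), 31.393213272094727)
```

Emit:
move_arm(
  motion="0.15 0 0 -0.5 0; 0.15 0 0 -1 -0.01; 0.15 0 0 -1 -0.027; 0.15 0 -0.2 -1 -0.027; 0.15 -0.15 -0.4 -1 -0.027; 0.15 -0.35 -0.55 -1 -0.027; 0.15 -0.5 -0.7 -1 -0.027; 0.15 -0.7 -0.85 -1 -0.027; 0.15 -0.85 -1 -1 -0.027; 0.15 -1 -1 -1 -0.027; 0.15 -1 -1 -1 -0.027",
)

```text
time: 1.02
position: [0.3197, 0.3422, 0.4307]
tool_rot: [0.111, 0.994, -0.0, 0.0]
ft_force: [0.7, 0.5, 0.2]
grip_width: 0.0498
grip_force: 0.0
```

Emit:
move_arm(
  motion="0.15 -0.15 -0.13 0 0; 0.15 -0.3 -0.26 0 0; 0.15 -0.45 -0.4 0 0; 0.15 -0.6 -0.52 0 0; 0.15 -0.75 -0.65 0 0; 0.15 -0.9 -0.8 0 0; 0.15 -1 -0.9 0 0; 0.15 -1 -0.9 0 0",
)

```text
time: 1.68
position: [0.4773, 0.1205, 0.4296]
tool_rot: [0.114, 0.993, -0.001, 0.0]
ft_force: [0.5, 0.9, -0.4]
grip_width: 0.0501
grip_force: 0.0
```

```bash
python3 -c "
from h import *
go(W(.02,-.0275),.15,77.3)"
```

```text
shift [-1.162 -1.047  1.402] turn -0.002 tooly 76.9 pos [0.4773 0.1205 0.4296] t 1.6833 q6 -1.32
```

Emit:
move_arm(
  motion="0.15 -0.14 -0.12 0.1 0; 0.15 -0.28 -0.25 0.2 0; 0.15 -0.42 -0.37 0.3 0; 0.15 -0.55 -0.5 0.4 0; 0.15 -0.7 -0.62 0.5 0; 0.15 -0.85 -0.75 0.6 0; 0.15 -1 -0.88 0.7 0; 0.15 -1 -1 0.8 0; 0.15 -1 -1 0.9 0; 0.15 -1 -1 1 0; 0.15 -1 -1 1 0",
)

```text
time: 2.6
position: [0.6223, -0.113, 0.2253]
tool_rot: [0.111, 0.994, 0.002, -0.005]
ft_force: [0.2, 0.6, 0.8]
grip_width: 0.0503
grip_force: 0.0
```

```bash
python3 -c "
from h import *
go(W(.02,-.0275),.0525,77.3)"
```

```text
shift [-0.202 -0.079  0.861] turn -0.0 tooly 77.2 pos [ 0.6223 -0.113   0.2253] t 2.6 q6 -1.7
```

Emit:
move_arm(
  motion="0.15 -0.1 -0.04 0 0; 0.15 -0.2 -0.08 0.1 0; 0.15 -0.2 -0.08 0.25 0; 0.15 -0.2 -0.08 0.4 0; 0.15 -0.2 -0.08 0.55 0; 0.15 -0.2 -0.08 0.7 0; 0.15 -0.2 -0.08 0.75 0; 0.15 -0.2 -0.08 0.75 0; 0.15 -0.2 -0.08 0.75 0",
)

```text
time: 3.35
position: [0.6617, -0.1381, 0.0816]
tool_rot: [0.11, 0.994, -0.0, 0.0]
ft_force: [0.3, -0.3, 0.4]
grip_width: 0.0504
grip_force: 0.0
```

```bash
python3 -c "
from h import *
go(W(.02,-.0275),.0525,77.3)"
```

```text
shift [0.027 0.001 0.145] turn 0.0 tooly 77.3 pos [ 0.6617 -0.1381  0.0816] t 3.35 q6 -1.72
```

Emit:
move_arm(
  motion="0.15 0 0 0.08 0; 0.15 0 0 0.145 0; 0.15 0 0 0.145 0; 0.15 0 0 0.145 0; 0.15 0.02 0 0.145 0; 0.15 0.04 0 0.145 0; 0.15 0.055 0 0.145 0; 0.15 0.07 0 0.145 0; 0.15 0.085 0 0.145 0; 0.15 0.1 0 0.145 0; 0.15 0.115 0 0.145 0; 0.15 0.13 0 0.145 0",
)

```text
time: 4.35
position: [0.6357, -0.1327, 0.0517]
tool_rot: [0.111, 0.994, -0.0, 0.001]
ft_force: [1.7, -0.8, 3.0]
grip_width: 0.0499
grip_force: 1.7
```

Emit:
move_arm(
  motion="0.15 0.012 0 0 0; 0.15 0.024 0 0 0; 0.15 0.036 0 0 0; 0.15 0.048 0 0 0; 0.15 0.06 0 0 0; 0.15 0.072 0 0 0; 0.15 0.084 0 0 0; 0.15 0.096 0 0 0; 0.15 0.108 0 0 0; 0.15 0.12 0 0 0; 0.15 0.12 0 0 0",
)

```text
time: 5.27
position: [0.6215, -0.1298, 0.0582]
tool_rot: [0.111, 0.994, -0.002, 0.011]
ft_force: [8.4, 2.2, 21.4]
grip_width: 0.0507
grip_force: 8.9
```

```bash
cat >> h.py <<'E'
def bot(P,im,us=(-.16,0),ss=(-.16,.13)):
    col=im.astype(int); L=P[...,:2]-S; u=L@ux; s=L@uy
    k=(u>us[0])&(u<us[1])&(s>ss[0])&(s<ss[1])&(P[...,2]>.02)&(col[...,0]-col[...,2]>40)&(P[...,2]<.075)
    r=cv2.minAreaRect(np.c_[u[k],s[k]].astype(np.float32)); print("bottle us rect",np.round(r[0],4),np.round(r[1],4),round(r[2],1),"z",np.percentile(P[k][:,2],95).round(4))
    for a,b in((-.1,-.05),(-.05,0),(0,.05)):
        j=k&(s>a)&(s<b); 
        if j.sum()>10: print(a,"u range",np.percentile(u[j],[3,97]).round(4))
    return k
E
python3 -c "
from h import *
im,d,m=cam('top'); cv2.imwrite('pics/t2.png',cv2.resize(im[150:300,220:460,::-1],None,fx=3,fy=3))
bot(cloud(d,m),im)
z=np.load('pics/top0.npz'); bot(z['P'],z['im'])
go(W(-.029,-.0275),.0525,77.3)"
```

```text
bottle us rect [-0.0506  0.0266] [0.0462 0.0271] 30.8 z 0.0577
0 u range [-0.0691 -0.0364]
bottle us rect [-0.0367 -0.0215] [0.125  0.0529] 89.3 z 0.0595
-0.1 u range [-0.0617 -0.0138]
-0.05 u range [-0.0611 -0.013 ]
0 u range [-0.0602 -0.0134]
 shift [0.068 0.004 0.027] turn -0.0 tooly 77.2 pos [ 0.6216 -0.1297  0.0582] t 5.3167 q6 -1.73
```

View pics/t2.png

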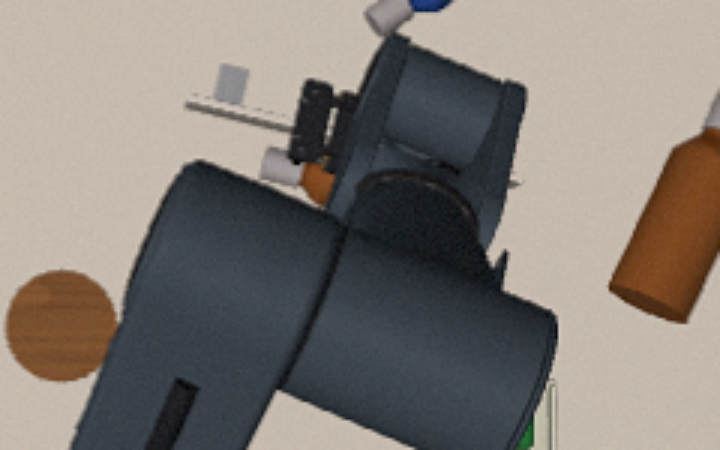

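The fingertips rode up: 21 N of upward force and TCP at z 0.058. The bottle has moved, with its lid at crop (280,165) now further from the strip. I'll lift off and look again.

Emit:
move_arm(
  motion="0.15 0 0 -0.1 0; 0.15 0 0 -0.25 0; 0.15 -0.15 0 -0.4 0; 0.15 -0.35 0 -0.4 0; 0.15 -0.55 0 -0.4 0; 0.15 -0.6 0 -0.4 0; 0.15 -0.6 0 -0.4 0; 0.15 -0.6 0 -0.4 0",
)

```text
time: 5.98
position: [0.7279, -0.1534, 0.1302]
tool_rot: [0.111, 0.994, 0.0, -0.002]
ft_force: [-0.6, 0.4, -0.2]
grip_width: 0.05
grip_force: 0.0
```

```bash
python3 -c "
from h import *
im,d,m=cam('top'); a=im[150:300,220:460,::-1]
bot(cloud(d,m),im)
im,d,m=cam('scene'); b=im[150:270,170:330,::-1]
bot(cloud(d,m),im,us=(-.16,0.02))
z=np.load('pics/scene0.npz'); print('orig');bot(z['P'],z['im'])
cv2.imwrite('pics/t3.png',np.vstack([cv2.resize(a,(480,300)),cv2.resize(b,(400,300)).copy() if 0 else cv2.copyMakeBorder(cv2.resize(b,(400,300)),0,0,0,80,0)]))
go(W(-.0,-.0275),.0525,77.3)"
```

```text
bottle us rect [-0.0512  0.0218] [0.0277 0.021 ] 67.4 z 0.0578
0 u range [-0.063  -0.0433]
bottle us rect [-0.0608 -0.0262] [0.0542 0.1257] 3.7 z 0.0602
-0.1 u range [-0.0834 -0.0411]
-0.05 u range [-0.0837 -0.0381]
0 u range [-0.0851 -0.0398]
orig
bottle us rect [-0.0312 -0.0255] [0.047  0.1302] 1.2 z 0.0589
-0.1 u range [-0.0527 -0.0106]
-0.05 u range [-0.0533 -0.0104]
0 u range [-0.051  -0.0106]
 shift [0.46  0.002 0.392] turn -0.0 tooly 77.3 pos [ 0.727  -0.1531  0.1304] t 6.0833 q6 -1.71
```

View pics/t3.png

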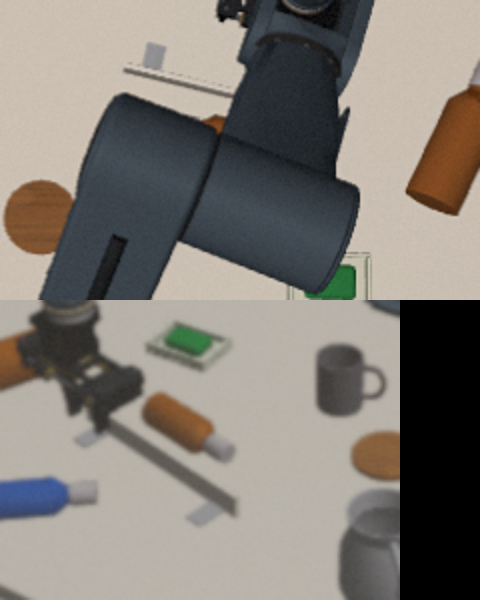

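The bottle now lies about 30 mm clear of the strip along its whole length. It was uncovered in the scene view, lower half: body (180,420), lid (218,446). Next I measure its lid and axis.

```bash
python3 -c "
from h import *
def lid(im,d,m):
    P=cloud(d,m); L=P[...,:2]-S; u=L@ux; s=L@uy; c=im.astype(int); sat=c.max(2)-c.min(2)
    k=(u>-.12)&(u<-.0)&(s>-.13)&(s<.12)&(P[...,2]>.022)&(P[...,2]<.075)
    for a in np.arange(-.1,.1,.02):
        j=k&(s>a)&(s<a+.02)
        if j.sum()>8: print(round(a,2),j.sum(),'u',np.percentile(u[j],[5,95]).round(4),'top',u[j&(P[...,2]>np.percentile(P[j][:,2],70))].mean().round(4),'z',np.percentile(P[j][:,2],90).round(4),'sat',np.median(sat[j]))
im,d,m=cam('scene'); lid(im,d,m)
z=robot.camera_model('scene')
go(W(-.065,.0635),.10,-10.5)"
```

```text
-0.1 29 u [-0.0787 -0.0009] top -0.0679 z 0.0588 sat 34.0
-0.08 58 u [-0.0814 -0.0326] top -0.0667 z 0.0604 sat 57.0
-0.06 65 u [-0.0823 -0.0125] top -0.0683 z 0.0576 sat 62.0
-0.04 61 u [-0.0849 -0.0011] top -0.0669 z 0.0559 sat 60.0
-0.02 64 u [-0.0855 -0.0083] top -0.0685 z 0.0576 sat 68.5
0.0 69 u [-0.0842 -0.0398] top -0.0648 z 0.0589 sat 66.0
0.02 74 u [-0.0855 -0.0293] top -0.0656 z 0.0517 sat 68.0
0.04 41 u [-0.0769 -0.0017] top -0.0663 z 0.0463 sat 7.0
0.06 68 u [-0.0797 -0.0008] top -0.0574 z 0.0455 sat 6.0
0.08 10 u [-0.0581 -0.0001] top -0.0022 z 0.0431 sat 13.0
 shift [0.788 0.457 0.157] turn 0.488 tooly 77.3 pos [ 0.7272 -0.1531  0.1307] t 6.1333 q6 -1.71
```

Emit:
move_arm(
  motion="0.5 0.1 0 0 0.035; 0.5 0.2 0 0 0.075; 0.5 0.3 0 0 0.11; 0.5 0.4 0.1 0 0.15; 0.5 0.5 0.2 0 0.19; 0.5 0.6 0.3 0 0.23; 0.5 0.7 0.4 0 0.27; 0.5 0.75 0.45 0 0.31; 0.5 0.77 0.45 0 0.35; 0.5 0.77 0.45 0 0.39; 0.5 0.77 0.45 0 0.43; 0.5 0.77 0.45 0 0.465",
)

```text
time: 7.13
position: [0.5972, -0.0316, 0.1319]
tool_rot: [0.747, 0.664, -0.0, -0.001]
ft_force: [0.6, 0.3, -0.0]
grip_width: 0.0653
grip_force: 0.0
```

```bash
python3 -c "
from h import *
go(W(-.065,.0635),.10,-10.5)"
```

```text
shift [ 0.009 -0.019  0.159] turn 0.021 tooly -6.7 pos [ 0.5972 -0.0316  0.1319] t 7.1333 q6 -0.12
```

Emit:
move_arm(
  motion="0.5 0.01 -0.02 0.12 0.021; 0.5 0.01 -0.02 0.25 0.021; 0.5 0.01 -0.02 0.35 0.021; 0.5 0.01 -0.02 0.35 0.021; 0.5 0.01 -0.02 0.35 0.021",
)

```text
time: 7.55
position: [0.5934, -0.0293, 0.061]
tool_rot: [0.767, 0.641, -0.001, -0.001]
ft_force: [0.3, -0.3, 1.0]
grip_width: 0.0654
grip_force: 0.0
```

```bash
python3 -c "
from h import *
im,d,m=cam('scene'); b=im[175:235,195:285,::-1]; a=cam('top')[0][150:250,260:410,::-1]
cv2.imwrite('pics/t4.png',np.vstack([cv2.resize(b,(450,300),interpolation=2),cv2.resize(a,(450,300),interpolation=2)]))
go(W(-.065,.0635),.0166,-10.5)"
```

```text
shift [ 0.001 -0.011  0.231] turn 0.002 tooly -10.2 pos [ 0.5955 -0.0298  0.0628] t 7.65 q6 -0.06
```

View pics/t4.png

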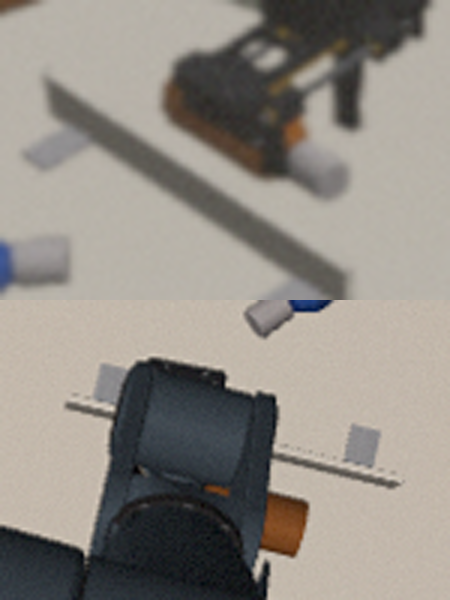

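The gripper straddles the lid as meant: in the upper half the lid is at (318,165) and the near finger at (278,165). Descend and pinch lightly.

Emit:
move_arm(
  motion="0.5 0 -0.01 0.06 0; 0.5 0 -0.01 0.12 0; 0.5 0 -0.01 0.18 0; 0.5 0 -0.01 0.23 0; 0.5 0 -0.01 0.23 0; 0.5 0 -0.01 0.23 0",
)

```text
time: 8.15
position: [0.5927, -0.0293, 0.0148]
tool_rot: [0.767, 0.641, -0.0, -0.001]
ft_force: [0.5, 0.7, 0.7]
grip_width: 0.0654
grip_force: 0.0
```

```bash
python3 -c "
from h import *
print(robot.get_obs()['ft_force'])
go(W(-.065,.0635),.0166,-10.5)"
```

```text
[0.53671383 0.65375826 0.67426367]
 shift [ 0.001  0.004 -0.009] turn 0.002 tooly -10.2 pos [ 0.5927 -0.0293  0.0148] t 8.15 q6 -0.06
```

Emit:
move_arm(
  motion="0.2 0 0 -0.008 0; 0 0 0 -0.008 0; -0.1 0 0 -0.008 0; -0.2 0 0 -0.008 0; -0.3 0 0 -0.008 0; -0.3 0 0 -0.008 0; -0.3 0 0 -0.008 0",
  newtons=7,
)

```text
time: 8.73
position: [0.5927, -0.0291, 0.0173]
tool_rot: [0.767, 0.641, -0.0, -0.0]
ft_force: [-0.4, 0.3, 1.3]
grip_width: 0.0345
grip_force: 7.0
```

Emit:
move_arm(
  motion="-0.3 -0.015 0 -0.065 0; -0.3 -0.035 0 -0.125 0; -0.3 -0.06 0 -0.19 0; -0.3 -0.09 0 -0.245 0; -0.3 -0.125 0 -0.3 0; -0.3 -0.165 0 -0.35 0; -0.3 -0.21 0 -0.4 0; -0.3 -0.26 0 -0.44 0; -0.3 -0.26 0 -0.44 0; -0.3 -0.26 0 -0.44 0",
)

```text
time: 9.57
position: [0.5845, -0.081, 0.1062]
tool_rot: [0.768, 0.641, 0.001, 0.0]
ft_force: [0.5, 3.2, 3.5]
grip_width: 0.0338
grip_force: 7.0
```

```bash
python3 -c "
from h import *
o=robot.get_obs(); print(o['ft_force'],o['moment'],o['grip_width'])
im=cam('scene')[0]; b=im[140:240,190:340,::-1]; cv2.imwrite('pics/t5.png',cv2.resize(b,(600,400),interpolation=2))"
```

```text
[0.54670452 3.21577363 3.45821334] [ 0.47596926  0.07703784 -0.03810352] 0.03384324615325434
```

View pics/t5.png

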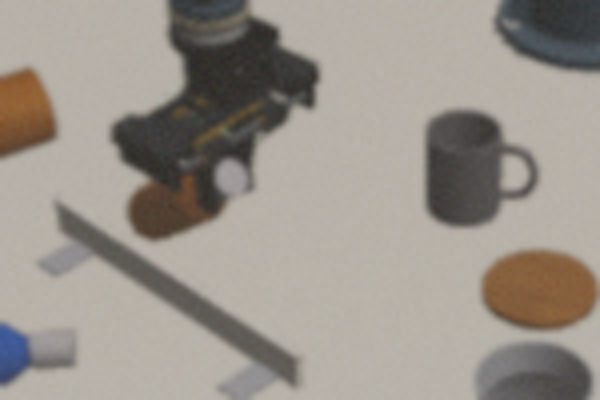

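The lid end face shows at (232,178), tilted up towards the camera, so the bottle is pivoting in the pads as meant. Continue the arc.

Emit:
move_arm(
  motion="-0.3 -0.05 0 -0.04 0; -0.3 -0.105 0 -0.075 0; -0.3 -0.165 0 -0.105 0; -0.3 -0.225 0 -0.13 0; -0.3 -0.285 0 -0.147 0; -0.3 -0.35 0 -0.16 0; -0.3 -0.415 0 -0.17 0; -0.3 -0.48 0 -0.173 0; -0.3 -0.545 0 -0.168 0; -0.3 -0.61 0 -0.16 0; -0.3 -0.61 0 -0.16 0; -0.3 -0.61 0 -0.16 0",
)

```text
time: 10.62
position: [0.5621, -0.2016, 0.1367]
tool_rot: [0.768, 0.641, -0.0, -0.0]
ft_force: [-0.8, -0.4, -3.5]
grip_width: 0.0338
grip_force: 7.0
```

```bash
python3 -c "
from h import *
o=robot.get_obs(); print(o['ft_force'],o['moment'],o['grip_width'])
im=cam('scene')[0]; b=im[120:220,190:340,::-1]; cv2.imwrite('pics/t6.png',cv2.resize(b,(600,400),interpolation=2))"
```

```text
[-0.77652941 -0.43867868 -3.52973334] [-0.1417836  -0.0081731   0.04122095] 0.033811771034244854
```

View pics/t6.png

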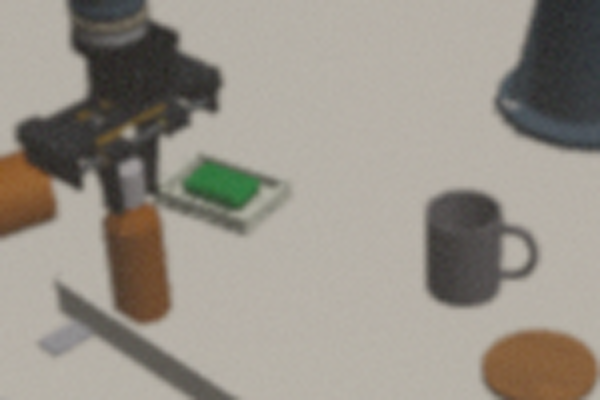

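The bottle hangs nearly upright at (138,260), with a slight lean. I'll lower it a few millimetres to square it on the ledge, then firm the grip.

Emit:
move_arm(
  motion="-0.3 0 0 0.005 0; -0.3 0 0 0.01 0; -0.3 0 0 0.015 0; -0.3 0 0 0.02 0; -0.3 0 0 0.02 0; -0.3 0 0 0.02 0",
  newtons=5,
)

```text
time: 11.17
position: [0.5626, -0.1998, 0.1345]
tool_rot: [0.767, 0.642, -0.0, 0.0]
ft_force: [-2.1, 0.7, 7.2]
grip_width: 0.0339
grip_force: 5.0
```

```bash
cat >> h.py <<'E'
def tilt():
    im,d,m=cam('scene'); P=cloud(d,m); c=im.astype(int); p=robot.get_obs()["position"]
    k=(np.hypot(P[...,0]-p[0],P[...,1]-p[1])<.07)&(P[...,2]>.012)&(P[...,2]<.13)&(c[...,0]-c[...,2]>40)
    Q=P[k]; b=p[2]-.135
    for a in (.02,.035,.05,.065,.08): 
        q=Q[(Q[:,2]>a)&(Q[:,2]<a+.015)]; print(round(a,3),len(q),np.median(q,0).round(4) if len(q) else '')
    print("tcp",np.round(p,4))
E
python3 -c "
from h import *
o=robot.get_obs(); print(o['ft_force'],o['moment'],o['grip_width']); tilt()"
```

```text
[-2.06942038  0.66536394  7.22260201] [-0.02577537  0.49501933 -0.04223878] 0.03390255029278277
0.02 32 [ 0.5789 -0.1861  0.0265]
0.035 31 [ 0.5761 -0.1858  0.042 ]
0.05 32 [ 0.5765 -0.1864  0.0577]
0.065 36 [ 0.5782 -0.1867  0.0744]
0.08 30 [ 0.5756 -0.1843  0.0891]
tcp [ 0.5626 -0.1999  0.1345]
```

Emit:
move_arm(
  motion="-0.3 0 0 -0.005 0; -0.3 0 0 -0.005 0; -0.3 0 0 -0.005 0; -0.3 0 0 -0.05 0; -0.3 0 0 -0.1 0; -0.3 0 0 -0.15 0; -0.3 0 0 -0.22 0; -0.3 0 0 -0.28 0; -0.3 0 0 -0.3 0; -0.3 0 0 -0.3 0",
  newtons=20,
)

```text
time: 12.05
position: [0.5634, -0.2012, 0.195]
tool_rot: [0.767, 0.641, 0.001, 0.002]
ft_force: [0.6, -0.1, -3.4]
grip_width: 0.0337
grip_force: 20.0
```

```bash
python3 -c "
from h import *
o=robot.get_obs(); print(o['ft_force'],o['moment'],o['grip_width']); go((.4572,.1775),.19)"
```

```text
[ 0.62548998 -0.09060582 -3.36011614] [-0.06590139  0.07919732 -0.03360976] 0.033735446484264506
 shift [ 1.77  -0.858  0.02 ] turn 0 tooly -10.2 pos [ 0.5634 -0.2012  0.195 ] t 12.05 q6 -0.35
```

Emit:
move_arm(
  motion="-0.3 0.04 -0.02 0 0; -0.3 0.12 -0.06 0 0; -0.3 0.21 -0.1 0 0; -0.3 0.3 -0.15 0 0; -0.3 0.4 -0.2 0 0; -0.3 0.5 -0.25 0 0; -0.3 0.6 -0.3 0 0; -0.3 0.7 -0.35 0 0; -0.3 0.78 -0.39 0 0; -0.3 0.84 -0.42 0 0; -0.3 0.87 -0.43 0 0; -0.3 0.88 -0.43 0 0",
)

```text
time: 13.05
position: [0.5081, -0.0109, 0.1928]
tool_rot: [0.767, 0.642, -0.0, -0.001]
ft_force: [-0.4, -0.2, -2.9]
grip_width: 0.034
grip_force: 20.0
```

Emit:
move_arm(
  motion="-0.3 0.04 -0.02 0 0; -0.3 0.12 -0.06 0 0; -0.3 0.21 -0.1 0 0; -0.3 0.3 -0.15 0 0; -0.3 0.4 -0.2 0 0; -0.3 0.5 -0.25 0 0; -0.3 0.6 -0.3 0 0; -0.3 0.7 -0.35 0 0; -0.3 0.78 -0.39 0 0; -0.3 0.84 -0.42 0 0; -0.3 0.87 -0.43 0 0; -0.3 0.88 -0.43 0 0",
)

```text
time: 14.05
position: [0.4555, 0.1769, 0.1931]
tool_rot: [0.767, 0.642, 0.0, 0.0]
ft_force: [-0.3, -0.6, -3.8]
grip_width: 0.0338
grip_force: 20.0
```

```bash
python3 -c "
from h import *
tilt(); o=robot.get_obs(); print(o['ft_force'],o['moment'],o['grip_width']); go((.4572,.1775),.147)"
```

```text
0.02 0 
0.035 0 
0.05 16 [0.4753 0.1801 0.0621]
0.065 27 [0.4752 0.188  0.0742]
0.08 32 [0.4736 0.1914 0.0884]
tcp [0.4561 0.1766 0.1932]
[-0.23203876 -0.39839426 -3.66898847] [-0.09777514  0.02433702 -0.02575973] 0.03334007423305005
 shift [0.005 0.005 0.231] turn 0 tooly -10.2 pos [0.4561 0.1766 0.1932] t 14.1 q6 0.32
```

Emit:
move_arm(
  motion="-0.3 0 0 0.04 0; -0.3 0 0 0.09 0; -0.3 0 0 0.14 0; -0.3 0 0 0.18 0; -0.3 0 0 0.2 0; -0.3 0 0 0.215 0; -0.3 0 0 0.22 0; -0.3 0 0 0.22 0",
  newtons=8,
)

```text
time: 14.77
position: [0.4556, 0.1761, 0.149]
tool_rot: [0.767, 0.641, -0.0, -0.0]
ft_force: [-0.0, -0.6, -3.2]
grip_width: 0.0337
grip_force: 8.0
```

Emit:
move_arm(
  motion="-0.3 0 0 0.003 0; -0.3 0 0 0.006 0; -0.3 0 0 0.009 0; -0.3 0 0 0.012 0; -0.3 0 0 0.015 0; -0.3 0 0 0.018 0; -0.3 0 0 0.018 0",
)

```text
time: 15.35
position: [0.4553, 0.1763, 0.1455]
tool_rot: [0.767, 0.641, -0.0, -0.0]
ft_force: [-0.2, 0.5, -2.6]
grip_width: 0.0335
grip_force: 8.0
```

```bash
python3 -c "
from h import *
tilt(); o=robot.get_obs(); print(o['ft_force'],o['moment'],o['grip_width'])
im=cam('scene')[0]; b=im[120:280,250:410,::-1]; cv2.imwrite('pics/t7.png',cv2.resize(b,(560,560),interpolation=2))"
```

```text
0.02 37 [0.4709 0.1901 0.027 ]
0.035 34 [0.4729 0.1877 0.0441]
0.05 25 [0.4686 0.1905 0.0583]
0.065 32 [0.4745 0.188  0.0735]
0.08 25 [0.4714 0.1924 0.0877]
tcp [0.4553 0.1763 0.1455]
[-0.12668946 -0.16702739 -3.71920837] [-0.07903251  0.15561819 -0.05972456] 0.03390286445312169
```

View pics/t7.png

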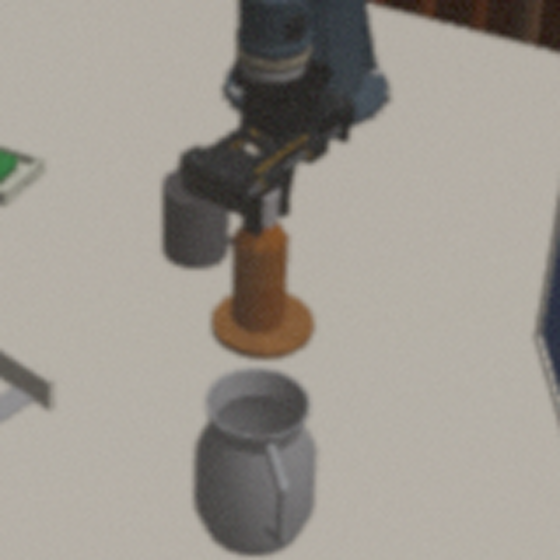

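The bottle is upright over the middle of the stand: body at (260,275), stand at (262,325). Wrist force still shows its weight, so it isn't quite down.

Emit:
move_arm(
  motion="-0.3 0 0 0.003 0; -0.3 0 0 0.006 0; -0.3 0 0 0.009 0; -0.3 0 0 0.009 0; -0.3 0 0 0.009 0",
  newtons=6,
)

```text
time: 15.87
position: [0.4555, 0.1764, 0.1445]
tool_rot: [0.767, 0.641, 0.0, 0.0]
ft_force: [-1.8, 0.3, 6.6]
grip_width: 0.0339
grip_force: 6.0
```

Emit:
move_arm(
  motion="-0.3 0 0 -0.004 0; -0.3 0 0 -0.004 0; -0.2 0 0 -0.004 0; -0.15 0 0 -0.004 0; -0.1 0 0 -0.004 0; 0 0 0 -0.004 0; 0.2 0 0 -0.004 0; 0.4 0 0 -0.004 0; 0.5 0 0 -0.004 0; 0.5 0 0 -0.004 0; 0.5 0 0 -0.004 0",
  newtons=3,
)

```text
time: 16.78
position: [0.4554, 0.1763, 0.1446]
tool_rot: [0.767, 0.641, 0.0, 0.0]
ft_force: [0.2, -0.1, 0.6]
grip_width: 0.0634
grip_force: 0.0
```

Emit:
move_arm(
  motion="0.5 0 0 -0.03 0; 0.5 0 0 -0.08 0; 0.5 0 0 -0.15 0; 0.5 0 0 -0.25 0; 0.5 0 0 -0.4 0; 0.5 0 0 -0.55 0; 0.5 0 0 -0.7 0; 0.5 0 0 -0.75 0; 0.5 0 0 -0.75 0; 0.5 0 0 -0.75 0",
)

```text
time: 17.62
position: [0.4553, 0.1763, 0.2951]
tool_rot: [0.767, 0.641, 0.001, 0.0]
ft_force: [-1.0, 0.0, 0.8]
grip_width: 0.0653
grip_force: 0.0
```

```bash
python3 -c "
from h import *
tilt(); o=robot.get_obs(); print(o['ft_force'],o['grip_width'],o['time'])
im=cam('scene')[0]; b=im[90:290,180:380,::-1]; cv2.imwrite('pics/t8.png',cv2.resize(b,(560,560),interpolation=2))"
```

```text
0.02 28 [0.4717 0.1884 0.0276]
0.035 37 [0.4716 0.1873 0.0401]
0.05 26 [0.4716 0.1896 0.0566]
0.065 30 [0.4717 0.1879 0.072 ]
0.08 26 [0.4703 0.1888 0.0854]
tcp [0.4546 0.1762 0.294 ]
[-0.60652164  0.48113413  0.69161151] 0.0653893759269525 17.6667
```

View pics/t8.png

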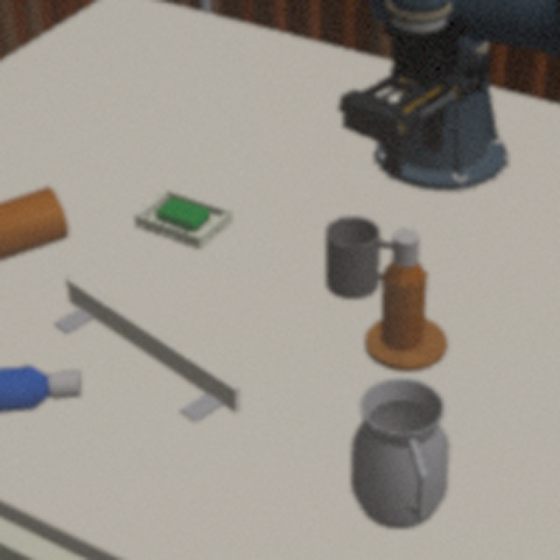

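The bottle stands upright, lid up at (405,248), in the middle of the stand at (405,343). The mug, soap dish and jug are where they were, and the robot is clear.

```bash
python3 -c "
from rig import robot
print(robot.hand_in())"
```

```text
the job is handed in; nothing more can be done
None
```

The bottle was eased about 30 mm clear of the strip and now stands upright, lid up, centred on the round stand; the mug, soap dish and jug look unmoved, and I handed the job in at about 18 s.

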